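Load the bar inspection drawer

TASK

First pick out every broken bar end, those in the unit's open drawer and any among the whole bars on the table, and drop them in the grey reject bin. Then lay all the whole bars flat, chocolate side up, and straight inside the marked places of the drawer, one to a place, filling the row next to the unit completely and putting the rest in the row by the handle, and last slide the drawer fully shut. Leave the brass weight and the blue suction head where they are.

Things in the scene. Friction and masses are not known exactly. Their poses are not given: they have to be found in the camera images.
- bar0: whole cake bar, a flat block 76 long (its x) x 44 wide (its y) x 24 mm high, biscuit base, dark chocolate top; starts lying loose on the table, right of the unit's drawer; may be absent. Origin: centre of its underside. All whole bars are alike.
- bar1: whole cake bar, a flat block 76 long (its x) x 44 wide (its y) x 24 mm high, biscuit base, dark chocolate top; starts lying loose on the table, right of the unit's drawer; may be absent. Origin: centre of its underside. All whole bars are alike.
- bar2: whole cake bar, a flat block 76 long (its x) x 44 wide (its y) x 24 mm high, biscuit base, dark chocolate top; starts lying loose on the table, right of the unit's drawer; may be absent. Origin: centre of its underside. All whole bars are alike.
- bar3: whole cake bar, a flat block 76 long (its x) x 44 wide (its y) x 24 mm high, biscuit base, dark chocolate top; starts lying loose on the table, right of the unit's drawer; may be absent. Origin: centre of its underside. All whole bars are alike.
- bar4: whole cake bar, a flat block 76 long (its x) x 44 wide (its y) x 24 mm high, biscuit base, dark chocolate top; starts lying loose on the table, right of the unit's drawer; may be absent. Origin: centre of its underside. All whole bars are alike.
- bar5: whole cake bar, a flat block 76 long (its x) x 44 wide (its y) x 24 mm high, biscuit base, dark chocolate top; starts lying loose on the table, right of the unit's drawer; may be absent. Origin: centre of its underside. All whole bars are alike.
- broken0: broken end of such a bar, about 46 long (x, from -23 to +23) x 44 wide (y) x 24 mm high, one end ragged: full width only from x = -23 to +9 mm, the ragged tooth beyond that is at y = +7 to +22 mm. Origin: under the middle of its length and width. Starts in the open drawer; may be absent.
- broken1: broken end of such a bar, about 46 long (x, from -23 to +23) x 44 wide (y) x 24 mm high, one end ragged: full width only from x = -23 to +9 mm, the ragged tooth beyond that is at y = +7 to +22 mm. Origin: under the middle of its length and width. Starts in the open drawer; may be absent.
- broken2: broken end of such a bar, about 46 long (x, from -23 to +23) x 44 wide (y) x 24 mm high, one end ragged: full width only from x = -23 to +9 mm, the ragged tooth beyond that is at y = +7 to +22 mm. Origin: under the middle of its length and width. Starts among the whole bars on the table; may be absent.
- back0 (a point): centre of a marked place on the drawer's floor (level of the floor, 20 mm above the table), in the back row (next to the white unit); numbers 0, 1, 2 run from its +y to its -y side. The outline is 92 (x) x 59 mm (y), a bar lies in it with its length along x. x points along the drawer, the way it shuts. Places are 76 mm apart in y, the rows 94 mm in x; moves with the drawer.
- back1 (a point): centre of a marked place on the drawer's floor (level of the floor, 20 mm above the table), in the back row (next to the white unit); numbers 0, 1, 2 run from its +y to its -y side. The outline is 92 (x) x 59 mm (y), a bar lies in it with its length along x. x points along the drawer, the way it shuts. Places are 76 mm apart in y, the rows 94 mm in x; moves with the drawer.
- back2 (a point): centre of a marked place on the drawer's floor (level of the floor, 20 mm above the table), in the back row (next to the white unit); numbers 0, 1, 2 run from its +y to its -y side. The outline is 92 (x) x 59 mm (y), a bar lies in it with its length along x. x points along the drawer, the way it shuts. Places are 76 mm apart in y, the rows 94 mm in x; moves with the drawer.
- front0 (a point): centre of a marked place on the drawer's floor (level of the floor, 20 mm above the table), in the front row (next to the drawer front with the handle); numbers 0, 1, 2 run from its +y to its -y side. The outline is 92 (x) x 59 mm (y), a bar lies in it with its length along x. x points along the drawer, the way it shuts. Places are 76 mm apart in y, the rows 94 mm in x; moves with the drawer.
- front1 (a point): centre of a marked place on the drawer's floor (level of the floor, 20 mm above the table), in the front row (next to the drawer front with the handle); numbers 0, 1, 2 run from its +y to its -y side. The outline is 92 (x) x 59 mm (y), a bar lies in it with its length along x. x points along the drawer, the way it shuts. Places are 76 mm apart in y, the rows 94 mm in x; moves with the drawer.
- front2 (a point): centre of a marked place on the drawer's floor (level of the floor, 20 mm above the table), in the front row (next to the drawer front with the handle); numbers 0, 1, 2 run from its +y to its -y side. The outline is 92 (x) x 59 mm (y), a bar lies in it with its length along x. x points along the drawer, the way it shuts. Places are 76 mm apart in y, the rows 94 mm in x; moves with the drawer.
- loader (a joint): how far the drawer is pushed in (m): 0 fully out; 0.25 shut, fully home; it starts nearly fully out. Drawer: inside 215 mm deep x 264 wide, side and back walls rise 14 mm above its floor, the white front panel (10 mm thick, 300 mm wide) up to 62 mm above the table. It runs easily (2 N).
- handle (a point): middle of the drawer's dark bar handle (120 mm long along y, about 10 mm thick), 35 mm before the front panel and 40 mm above the table; x points the way the drawer shuts; moves with the drawer
- unit_front (a point): bottom middle of the front face of the white inspection unit, which is fixed, 280 deep (x) x 310 mm wide (y); its front part is 82 mm high over the drawer opening, the part from 130 mm behind the front face on is 192 mm high. x points into the unit
- bin: grey open reject bin, fixed, 170 (x) x 130 (y) x 75 mm high, walls 4 mm. Origin: centre of its underside
- weight: brass check weight, 38 mm across, 43 mm high, standing among the bars; leave alone. Origin: under its centre
- suction: blue suction-cup head, 52 mm across, 55 mm high, standing; leave alone. Origin: under its centre
There are look-alikes about, which are no part of the job. Leave any red look-alike of the bar3 alone.

How it is judged:
On the way, in this order (a step that is already met when the one before it is completed fails the run):
1. all broken ends are in the reject bin (x of broken0 in the frame of bin between -0.085 and 0.085 m and y of broken0 in the frame of bin between -0.065 and 0.065 m and z of each of broken0, broken1, broken2 in the frame of bin below 0.07 m and x of broken1 in the frame of bin between -0.085 and 0.085 m and y of broken1 in the frame of bin between -0.065 and 0.065 m and x of broken2 in the frame of bin between -0.085 and 0.085 m and y of broken2 in the frame of bin between -0.065 and 0.065 m), for 0.2 s.
2. all whole bars lie in marked places of the open drawer, the row next to the unit full (z of each of bar0, bar1, bar2, bar3, bar4, bar5 in the frame of back1 below 0.01 m and angle between the x axis of each of bar0, bar1, bar2, bar3, bar4, bar5 and the x axis of back1, either way round below 0.2 rad and angle between each of bar0, bar1, bar2, bar3, bar4, bar5's own z axis and vertical below 0.15 rad and (horizontal distance between bar0 and back0 below 0.012 m or horizontal distance between bar0 and back1 below 0.012 m or horizontal distance between bar0 and back2 below 0.012 m or horizontal distance between bar0 and front0 below 0.012 m or horizontal distance between bar0 and front1 below 0.012 m or horizontal distance between bar0 and front2 below 0.012 m) and (horizontal distance between bar1 and back0 below 0.012 m or horizontal distance between bar1 and back1 below 0.012 m or horizontal distance between bar1 and back2 below 0.012 m or horizontal distance between bar1 and front0 below 0.012 m or horizontal distance between bar1 and front1 below 0.012 m or horizontal distance between bar1 and front2 below 0.012 m) and (horizontal distance between bar2 and back0 below 0.012 m or horizontal distance between bar2 and back1 below 0.012 m or horizontal distance between bar2 and back2 below 0.012 m or horizontal distance between bar2 and front0 below 0.012 m or horizontal distance between bar2 and front1 below 0.012 m or horizontal distance between bar2 and front2 below 0.012 m) and (horizontal distance between bar3 and back0 below 0.012 m or horizontal distance between bar3 and back1 below 0.012 m or horizontal distance between bar3 and back2 below 0.012 m or horizontal distance between bar3 and front0 below 0.012 m or horizontal distance between bar3 and front1 below 0.012 m or horizontal distance between bar3 and front2 below 0.012 m) and (horizontal distance between bar4 and back0 below 0.012 m or horizontal distance between bar4 and back1 below 0.012 m or horizontal distance between bar4 and back2 below 0.012 m or horizontal distance between bar4 and front0 below 0.012 m or horizontal distance between bar4 and front1 below 0.012 m or horizontal distance between bar4 and front2 below 0.012 m) and (horizontal distance between bar5 and back0 below 0.012 m or horizontal distance between bar5 and back1 below 0.012 m or horizontal distance between bar5 and back2 below 0.012 m or horizontal distance between bar5 and front0 below 0.012 m or horizontal distance between bar5 and front1 below 0.012 m or horizontal distance between bar5 and front2 below 0.012 m) and horizontal distance between any of bar0, bar1, bar2, bar3, bar4, bar5 and back0 below 0.012 m and horizontal distance between any of bar0, bar1, bar2, bar3, bar4, bar5 and back1 below 0.012 m and horizontal distance between any of bar0, bar1, bar2, bar3, bar4, bar5 and back2 below 0.012 m and value of joint loader below 0.1 m), for 0.2 s.
At the end, for the whole second after the job is handed in: Every broken end is inside the reject bin; every whole bar lies flat, chocolate up, in a marked place of the drawer (centre within 12 mm, turned less than 0.2 rad), the row next to the unit is full; the drawer is shut to within 6 mm; all at rest (all of step 1 and z of each of bar0, bar1, bar2, bar3, bar4, bar5 in the frame of back1 below 0.01 m and angle between the x axis of each of bar0, bar1, bar2, bar3, bar4, bar5 and the x axis of back1, either way round below 0.2 rad and angle between each of bar0, bar1, bar2, bar3, bar4, bar5's own z axis and vertical below 0.15 rad and (horizontal distance between bar0 and back0 below 0.012 m or horizontal distance between bar0 and back1 below 0.012 m or horizontal distance between bar0 and back2 below 0.012 m or horizontal distance between bar0 and front0 below 0.012 m or horizontal distance between bar0 and front1 below 0.012 m or horizontal distance between bar0 and front2 below 0.012 m) and (horizontal distance between bar1 and back0 below 0.012 m or horizontal distance between bar1 and back1 below 0.012 m or horizontal distance between bar1 and back2 below 0.012 m or horizontal distance between bar1 and front0 below 0.012 m or horizontal distance between bar1 and front1 below 0.012 m or horizontal distance between bar1 and front2 below 0.012 m) and (horizontal distance between bar2 and back0 below 0.012 m or horizontal distance between bar2 and back1 below 0.012 m or horizontal distance between bar2 and back2 below 0.012 m or horizontal distance between bar2 and front0 below 0.012 m or horizontal distance between bar2 and front1 below 0.012 m or horizontal distance between bar2 and front2 below 0.012 m) and (horizontal distance between bar3 and back0 below 0.012 m or horizontal distance between bar3 and back1 below 0.012 m or horizontal distance between bar3 and back2 below 0.012 m or horizontal distance between bar3 and front0 below 0.012 m or horizontal distance between bar3 and front1 below 0.012 m or horizontal distance between bar3 and front2 below 0.012 m) and (horizontal distance between bar4 and back0 below 0.012 m or horizontal distance between bar4 and back1 below 0.012 m or horizontal distance between bar4 and back2 below 0.012 m or horizontal distance between bar4 and front0 below 0.012 m or horizontal distance between bar4 and front1 below 0.012 m or horizontal distance between bar4 and front2 below 0.012 m) and (horizontal distance between bar5 and back0 below 0.012 m or horizontal distance between bar5 and back1 below 0.012 m or horizontal distance between bar5 and back2 below 0.012 m or horizontal distance between bar5 and front0 below 0.012 m or horizontal distance between bar5 and front1 below 0.012 m or horizontal distance between bar5 and front2 below 0.012 m) and horizontal distance between any of bar0, bar1, bar2, bar3, bar4, bar5 and back0 below 0.012 m and horizontal distance between any of bar0, bar1, bar2, bar3, bar4, bar5 and back1 below 0.012 m and horizontal distance between any of bar0, bar1, bar2, bar3, bar4, bar5 and back2 below 0.012 m and value of joint loader above 0.244 m and linear speed of each of bar0, bar1, bar2, bar3, bar4, bar5 below 0.02 m/s); the robot touches nothing.
It fails at once if the brass weight is moved more than 5 cm or knocked over (distance of weight from where it was at the start of the episode above 0.05 m or angle between weight's own z axis and vertical above 0.6 rad).
It fails at once if the suction head is moved more than 5 cm or knocked over (distance of suction from where it was at the start of the episode above 0.05 m or angle between suction's own z axis and vertical above 0.6 rad).
Of bar0, bar1, bar2, bar3, bar4, bar5 only 4 to 6 are there at a start; the rules pass over those that are not, and their reading is None.
Of broken0, broken1, broken2 only 2 to 3 are there at a start; the rules pass over those that are not, and their reading is None.
At some moment in a run one of bar0, bar1, bar2, bar3, bar4, bar5, broken0, broken1, broken2 may be knocked a few centimetres aside while the robot is not near it.
Once in a run the grip may slacken for a moment while it holds something.
It also fails if it takes over 210 s, if anything falls off the work surface, if the arm or the gripper's body presses on something with over 40 N, if the wrist force passes 120 N, or if a joint passes its speed limit or range.

ROBOT

A 7-joint arm with a two-finger parallel gripper is mounted at the origin on the work surface. World frame = base frame: x ahead of the robot, y to its left, z up, the work surface at z = 0. Lengths are in m, angles in rad, forces in N, time in s.
With the tool pointing down it reaches from about 0.4 to 0.875 m from the base axis. Payload 19.3 kg.
Tool frame: the origin (TCP) lies between the finger pads; the fingertips stand 17 mm ahead of it and the grasp point (between the pads) lies 2 mm behind it; z points along the fingers, y is the line along which they close (so a half turn about z gives the same grasp; the last joint's range is limited). The gripper opens to 85 mm and grips with 20 to 120 N. Pads are 22 mm wide; open, the fingers measure 114 mm over their backs; the gripper's body (76 mm by 85 mm) begins 54 mm behind the grasp point. The pads swing forward as they close: fully open they stand 13 mm farther back than shut.
Start: joints at [-1.313, 0.521, -0.036, 1.599, 0.021, 1.021, -0.113], TCP at [0.201, 0.592, 0.248] pointing down, gripper open.
Joint ranges: [-2.91, 2.91], [-0.3, 2.13], [-1.5, 1.42], [0.17, 2.43], [-1.26, 4.41], [0.16, 1.93], [-2.52, 2.52]. Speed limits (rad/s): [1.89, 1.89, 2.39, 2.39, 3.01, 3.01, 3.01].

INTERFACE

Orientations are given as [roll, pitch, yaw] about the fixed x, y, z axes, in that order (R = Rz(yaw) Ry(pitch) Rx(roll)).
In Python, from workcell import bot gives the robot as it stands.
- The arm moves only by the shell command python3 -m inch 'ROWS' [FORCE]. ROWS is JSON, a list of rows, each a list of 7 numbers: the shift along the tool's x, y, z in units of 200 mm (1.0 is 200 mm), then the turn, a rotation vector about the tool's x, y, z in units of 90 degrees (1.0 is 90 degrees), then the opening, from 0 (shut) to 1 (fully open). In form: [[x, y, z, rx, ry, rz, grip], ...]. A call has 1 to 20 rows; each row is the pose to reach, as a shift and turn from the pose commanded when the call began, along the tool's axes at that moment; what a row does not reach only later rows make up. A row lasts 1/8 s, in which the tool goes at most 62.5 mm and 10.7 degrees, less where a joint would pass 70% of its speed; a pose out of reach is approached as far as the arm can. A call with a number of a shift or a turn outside -1 to 1 is refused whole. A call with a gripper value outside its range is refused whole. The fingers move at their own pace and stop on an object; FORCE is the grip in N (left out, the last holds). Time passes only in rows, so rows that repeat a pose let the fingers close. It gives the time, the measured TCP pose, the force, the opening and the grip force at its end, in the units of the state.
- bot.observe(): the state, without advancing time (a new reading comes with each control period).
- bot.grab_frame(name): name is "scene" or "top" or "wrist"; returns a dict with "img" (420x560x3 uint8, red, green, blue), "z_map" (420x560 float32, m along the optical axis (not along the pixel's ray), 0 where there is no reading), "vfov" (degrees; the focal length in pixels is half the picture's height over the tangent of half this angle, whatever the lens; pixels are square), "cx", "cy" (the principal point, pixels), "distortion" ([k1, k2, p1, p2, k3] as OpenCV has them; the pictures are not rectified), "rvec" (rotation vector, rad) and "tvec" (3), from world to camera coordinates, as OpenCV has them. Camera axes: x right, y down, z forward; pixel columns grow to the right and rows downward; lengths in m; the calibration is good to about 2 mm. A picture is of the moment at which its call begins.
- bot.job_done(): hands the job in; it is judged then, once.
The state is a dict: "clock": time; "qpos": joint angles; "qd": joint speeds; "joint_efforts": joint torques, N m; "position": TCP position; "tool_rot": TCP orientation; "force": force on the tool from outside, world axes, zero at the start; "moment": the same for the moment, N m; "grip_width": finger opening in m; "finger_force": force on a finger pad.
Only numpy, scipy, OpenCV 4.12 (cv2) and the standard library are available. Lean on these libraries where they do the work, as an engineer would, in place of code of your own. Each camera call takes 0.05 s, during which the arm holds its last target. There are 200 camera calls.

## Working session

There is one attempt and no reset: what is moved stays moved. The work goes in short steps, Python scripts to look and compute and a shell command to move; the robot and the scene stay as the last step left them, time stands still between calls to the robot, and variables do not carry over. Pictures are saved under pics/ and viewed, at most 14 in all, crops included, and the job is handed in when it is done.

```bash
ls; mkdir -p pics
cat > h.py <<'E'
import numpy as np, cv2
from workcell import bot
from scipy.spatial.transform import Rotation as Ro
def cam(n):
    f=bot.grab_frame(n); h,w=f['img'].shape[:2]
    fl=h/2/np.tan(np.radians(f['vfov'])/2)
    K=np.array([[fl,0,f['cx']],[0,fl,f['cy']],[0,0,1]]); f['K']=K; f['D']=np.array(f['distortion'],float)
    f['R']=cv2.Rodrigues(np.array(f['rvec'],float))[0]; f['t']=np.array(f['tvec'],float).ravel()
    return f
def cloud(f):
    h,w=f['z_map'].shape
    u,v=np.meshgrid(np.arange(w),np.arange(h))
    p=cv2.undistortPoints(np.stack([u,v],-1).reshape(-1,1,2).astype(np.float64),f['K'],f['D']).reshape(h,w,2)
    z=f['z_map'][...,None]; c=np.concatenate([p*z,z],-1)
    P=(c-f['t'])@f['R']; P[f['z_map']==0]=np.nan
    return P
def save(f,n): cv2.imwrite('pics/'+n,f['img'][...,::-1])
E
python3 - <<'E'
from h import *
for n in ['top','scene']:
    f=cam(n); save(f,n+'0.png'); print(n,-f['R'].T@f['t'])
s=bot.observe(); print(s)
E
```

```text
pics
top [ 0.37694699 -0.01128833  1.07051453]
scene [ 1.37214495 -0.32398559  0.85446975]
{'clock': 0.1, 'qpos': array([-1.31318095,  0.52196917, -0.03632247,  1.59988702,  0.02119952,
        1.02111123, -0.11278414]), 'qd': array([ 4.39225245e-04, -1.93133612e-03,  1.43903257e-03, -1.78947722e-03,
       -8.40861206e-04,  7.22983308e-04, -7.09184777e-05]), 'joint_efforts': array([ 4.27931082e-03, -9.28490281e+01,  1.98445514e+00, -3.70530832e+01,
        1.82479795e-02,  5.34297214e-03, -8.82474637e-05]), 'position': array([0.20118313, 0.59146304, 0.24779705]), 'tool_rot': array([-3.14060528e+00,  6.98763970e-05,  2.81377649e+00]), 'force': array([0.22164696, 0.13657076, 0.4739538 ]), 'moment': array([ 0.03204856, -0.0017679 ,  0.05065319]), 'finger_force': 0.0, 'grip_width': 0.08549575230845799}
```

View pics/top0.png

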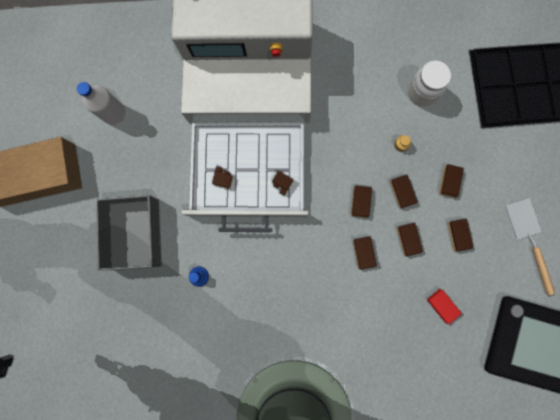

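View pics/scene0.png

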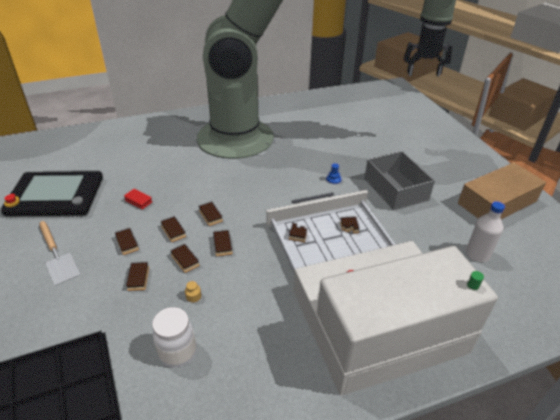

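The top view shows two broken ends in the drawer at about (222,178) and (283,183). Six dark bars lie on the table at columns 352-470, with the weight at (403,143), the suction head at (199,276) and the bin at (128,233). Now I'll measure these.

```bash
cat >> h.py <<'E'
def bars(f,P,lo=-.2,xmin=0.3):
    im=cv2.cvtColor(f['img'],cv2.COLOR_RGB2HSV); 
    r,g,b=[f['img'][...,i].astype(int) for i in range(3)]
    z=P[...,2]
    m=((r-b>12)&(r<130)&(im[...,0]<20)&(z>0.015)&(z<0.09)&(r-g<70)).astype(np.uint8)
    n,l,st,c=cv2.connectedComponentsWithStats(m,connectivity=4)
    out=[]
    for i in range(1,n):
        if st[i,4]<60: continue
        q=P[l==i]; zz=np.nanmedian(q[:,2]); q=q[abs(q[:,2]-zz)<.006]
        if len(q)<50: continue
        (cx,cy),(w,h),a=cv2.minAreaRect((q[:,:2]*1000).astype(np.float32))
        if w<h: w,h,a=h,w,a+90
        out.append((cx,cy,zz*1000,w,h,(a+90)%180-90,st[i,4],c[i]))
    return out
E
python3 - <<'E'
from h import *
np.set_printoptions(precision=1,suppress=True)
f=cam('top');P=cloud(f)
for b in bars(f,P): print(*[round(float(v),1) for v in b[:7]],b[7])
big=cv2.resize(f['img'][90:290,80:500],None,fx=1.9,fy=1.9,interpolation=cv2.INTER_CUBIC); cv2.imwrite('pics/crop1.png',big[...,::-1])
z=P[...,2]
# unit front edge, front panel, bin, tool obj
for n,(u0,u1,v0,v1,zl,zh) in dict(panel=(180,315,200,220,.05,.07),unit=(175,320,40,125,.07,.095),bin=(90,170,185,280,.06,.085),suct=(180,215,255,295,.02,.08),wt=(390,415,130,155,.02,.06),red=(420,470,280,330,.012,.05)).items():
    q=P[v0:v1,u0:u1].reshape(-1,3); q=q[(q[:,2]>zl)&(q[:,2]<zh)]*1000
    print(n,len(q),cv2.minAreaRect(q[:,:2].astype(np.float32)),np.median(q[:,2]))
    if n in('unit','panel'): print(cv2.boxPoints(cv2.minAreaRect(q[:,:2].astype(np.float32))))
E
```

```text
566.4 607.6 48.5 226.7 98.6 -47.6 1117.0 [ 52.6 178.5]
566.6 -395.6 24.9 73.3 43.5 -14.8 530.0 [451.6 180.2]
579.7 163.3 44.8 42.8 42.6 -14.9 297.0 [222.2 178. ]
563.5 22.0 44.8 43.2 42.8 -32.2 273.0 [282.  181.8]
541.9 -276.0 25.0 72.8 42.8 17.6 534.0 [403.5 190.8]
518.5 -172.6 24.8 73.0 42.1 -8.4 522.0 [361.4 201. ]
433.5 -410.6 24.4 73.5 42.3 10.2 541.0 [460.7 234.6]
424.0 -286.6 24.9 72.9 43.6 13.0 546.0 [409.8 239.1]
393.5 -176.9 24.6 73.0 41.8 9.5 528.0 [364.7 252.6]
panel 627 ((491.2106018066406, 108.89382934570312), (299.9339294433594, 10.213958740234375), 89.08746337890625) 62.25011082429114
[[483.7 -41. ]
 [493.9 -41.1]
 [498.7 258.8]
 [488.5 258.9]]
unit 7065 ((792.5750732421875, 103.3628158569336), (309.0623779296875, 136.97024536132812), 88.75003814697266) 83.1873970225893
[[720.7 -49.6]
 [857.7 -52.6]
 [864.4 256.4]
 [727.5 259.4]]
bin 800 ((446.3184814453125, 392.2929382324219), (171.89559936523438, 134.46786499023438), 3.600956678390503) 73.08814129916826
suct 182 ((340.9549255371094, 227.19052124023438), (36.15480041503906, 30.20801544189453), 14.712499618530273) 42.425894436660684
wt 191 ((660.9593505859375, -277.3463134765625), (36.90763854980469, 31.910978317260742), 28.865346908569336) 31.60012704357787
red 608 ((262.97467041015625, -364.5119323730469), (77.10696411132812, 45.42292404174805), 36.67514419555664) 24.27390037503998
```

View pics/crop1.png

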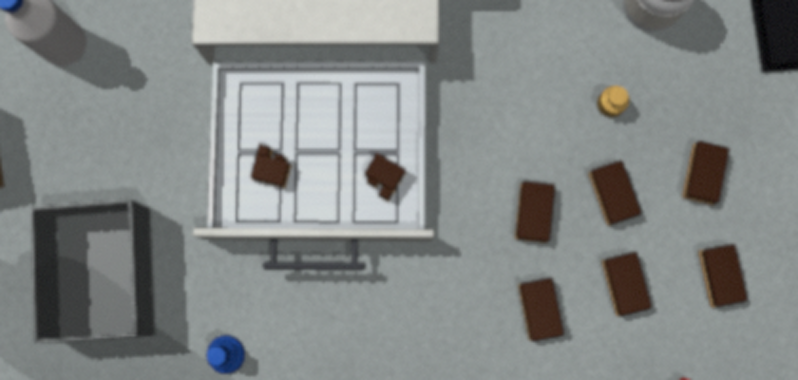

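```bash
cat >> h.py <<'E'
from scipy.optimize import minimize
from scipy.spatial import cKDTree
def drawer(f,P,g0=(.605,.110,-.02)):
    """fit (x,y of grid middle, yaw) to dark outline pixels on the floor"""
    g=cv2.cvtColor(f['img'],cv2.COLOR_RGB2GRAY).astype(np.float32)
    bh=cv2.morphologyEx(g,cv2.MORPH_BLACKHAT,np.ones((7,7)))
    d=P[...,:2]-np.array(g0[:2])
    m=(bh>25)&(abs(P[...,2]-.02)<.006)&(abs(d[...,0])<.105)&(abs(d[...,1])<.125)
    q=P[m][:,:2]
    t=np.linspace(-.5,.5,31); a,b=.090,.057
    r=np.concatenate([np.c_[t*a,0*t+b/2],np.c_[t*a,0*t-b/2],np.c_[0*t+a/2,t*b],np.c_[0*t-a/2,t*b]])
    T=np.concatenate([r+[i*.047,j*.076] for i in(-1,1) for j in(-1,0,1)]); k=cKDTree(T)
    def c(p):
        C,S=np.cos(p[2]),np.sin(p[2]); w=(q-p[:2])@np.array([[C,-S],[S,C]])
        return np.minimum(k.query(w)[0],.006).mean()
    best=min((minimize(c,[g0[0]+dx,g0[1]+dy,g0[2]],method='Nelder-Mead',options=dict(initial_simplex=np.array([[g0[0]+dx,g0[1]+dy,g0[2]]]*4)+np.r_[np.zeros((1,3)),np.diag([.004,.004,.02])])) for dx in np.arange(-.02,.021,.01) for dy in(-.01,0,.01)),key=lambda o:o.fun)
    return best.x,best.fun,len(q)
def places(p):
    C,S=np.cos(p[2]),np.sin(p[2]); R=np.array([[C,-S],[S,C]])
    return {n+str(k):p[:2]+R@[s*.047,(1-k)*.076] for n,s in(('back',1),('front',-1)) for k in range(3)}
def rel(x,y,z,yawdeg,s=None):
    """shift/turn from present pose to (x,y,z,yaw) tool down, in inch units"""
    s=s or bot.observe(); R=Ro.from_euler('xyz',s['tool_rot'])
    d=R.inv().apply(np.array([x,y,z])-s['position'])/.2
    t=(R.inv()*Ro.from_euler('xyz',[np.pi,0,np.radians(yawdeg)])).as_rotvec()/(np.pi/2)
    return np.r_[d,t].round(3)
def brk(f,P,b):
    """fit outline of a broken end near blob b, mm and deg"""
    u,v=b[7].astype(int); sl=(slice(v-15,v+16),slice(u-15,u+16))
    r,bl=[f['img'][sl][...,i].astype(int) for i in(0,2)]
    p=P[sl]; m=(r<130)&(r-bl>8)&(abs(p[...,2]*1000-b[2])<6); q=p[m][:,:2]*1000
    def sc(x):
        C,S=np.cos(x[2]),np.sin(x[2]); w=(q-x[:2])@np.array([[C,-S],[S,C]])
        i=((abs(w[:,1])<22)&(w[:,0]>-23)&(w[:,0]<9))|((w[:,0]>=9)&(w[:,0]<23)&(w[:,1]>7)&(w[:,1]<22))
        return i.mean()
    from itertools import product
    c=q.mean(0); L=[(sc((c[0]+dx,c[1]+dy,a)),c[0]+dx,c[1]+dy,np.degrees(a)) for dx,dy,a in product(range(-10,11,2),range(-10,11,2),np.radians(np.arange(-180,180,6)))]
    mx=max(L)[0]; B=[l for l in L if l[0]>=mx-.004]; return max(L),len(B),np.median(np.array(B),0),len(q)
E
python3 - <<'E'
from h import *
np.set_printoptions(precision=4,suppress=True)
f=cam('top');P=cloud(f)
d=drawer(f,P); print(d); print(places(d[0]))
for b in bars(f,P):
    if 40<b[2]<47: print(brk(f,P,b))
print(bot.observe()['qpos'])
print(rel(.575,.165,.14,165))
E
```

```text
(array([ 0.6005,  0.1068, -0.0212]), np.float64(0.0021853975611685), 1508)
{'back0': array([0.6491, 0.1818]), 'back1': array([0.6475, 0.1058]), 'back2': array([0.6459, 0.0298]), 'front0': array([0.5551, 0.1838]), 'front1': array([0.5535, 0.1078]), 'front2': array([0.5519, 0.0318])}
((np.float64(0.9384057971014492), np.float64(581.5966042032028), np.float64(163.33040252441478), np.float64(-12.000000000000002)), 1, array([  0.9384, 581.5966, 163.3304, -12.    ]), 276)
((np.float64(0.9306569343065694), np.float64(563.0500376998272), np.float64(23.533803613854747), np.float64(150.0)), 4, array([  0.9307, 563.05  ,  22.5338, 150.    ]), 274)
[-1.3133  0.5218 -0.0363  1.5998  0.0212  1.0211 -0.1128]
[-2.456 -1.417  0.541 -0.     0.    -0.042]
```

```bash
python3 -m inch '[[-0.82,-0.472,0,0,0,0,1],[-0.82,-0.472,0,0,0,0,1],[-0.82,-0.472,0,0,0,0,1],[-0.82,-0.472,0,0,0,0,1]]' 60
python3 -m inch '[[-0.82,-0.472,0,0,0,0,1],[-0.82,-0.472,0,0,0,0,1],[-0.82,-0.472,0,0,0,0,1],[-0.82,-0.472,0,0,0,0,1]]'
python3 -m inch '[[-0.82,-0.472,0.4,0,0,-0.05,1],[-0.82,-0.472,0.4,0,0,-0.05,1],[-0.82,-0.472,0.4,0,0,-0.05,1],[-0.82,-0.472,0.4,0,0,-0.05,1],[-0.82,-0.472,0.4,0,0,-0.05,1],[-0.82,-0.472,0.4,0,0,-0.05,1]]'
python3 -c "
from h import *
print(bot.observe()['qpos'],rel(.5748,.165,.040,166)); f=cam('wrist'); save(f,'w1.png')"
```

```text
clock: 0.7
position: [0.3296, 0.4458, 0.2486]
tool_rot: [-3.141, 0.002, 2.807]
force: [-0.3, 0.8, 0.4]
grip_width: 0.0852
finger_force: 0.0
clock: 1.2
position: [0.4537, 0.3037, 0.2483]
tool_rot: [-3.141, 0.001, 2.808]
force: [-0.5, -0.8, -0.7]
grip_width: 0.0853
finger_force: 0.0
clock: 1.95
position: [0.5752, 0.1672, 0.1687]
tool_rot: [3.141, -0.0, 2.894]
force: [-0.2, 0.2, 0.7]
grip_width: 0.0853
finger_force: 0.0
[-0.41350603  0.57408022  0.04632199  1.74644176 -0.03564577  0.82144818
  0.97331428] [-0.001 -0.012  0.644  0.001 -0.    -0.002]
```

View pics/w1.png

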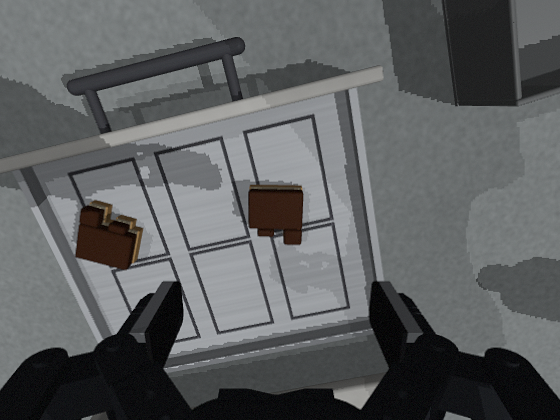

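The wrist view shows the first piece at (276,212), square to the fingers and centred between them, so I'll descend and grip.

```bash
python3 -m inch '[[0,-0.012,0.3,0,0,0,1],[0,-0.012,0.5,0,0,0,1],[0,-0.012,0.64,0,0,0,1],[0,-0.012,0.64,0,0,0,1],[0,-0.012,0.64,0,0,0,0],[0,-0.012,0.64,0,0,0,0],[0,-0.012,0.64,0,0,0,0],[0,-0.012,0.64,0,0,0,0],[0,-0.012,0.64,0,0,0,0],[0,-0.012,0.64,0,0,0,0],[0,-0.012,0.5,0,0,0,0],[0,-0.012,0.2,0,0,0,0],[0,-0.012,-0.1,0,0,0,0],[0,-0.012,-0.1,0,0,0,0]]' 60
python3 -c "
from h import *
print(bot.observe()['qpos'],rel(.476,.392,.13,166))"
```

```text
clock: 3.75
position: [0.5773, 0.1635, 0.1936]
tool_rot: [3.137, 0.007, 2.892]
force: [0.1, 0.1, -0.8]
grip_width: 0.042
finger_force: 61.5
[-0.41100629  0.54057637  0.05202434  1.73104457 -0.03522076  0.86267523
  0.97753476] [ 0.775  0.981  0.318  0.003  0.004 -0.003]
```

```bash
python3 -m inch '[[0.26,0.33,0,0,0,0,0],[0.52,0.66,0,0,0,0,0],[0.775,0.98,0,0,0,0,0],[0.775,0.98,0,0,0,0,0],[0.775,0.98,0,0,0,0,0],[0.775,0.98,0.45,0,0,0,0],[0.775,0.98,0.45,0,0,0,0],[0.775,0.98,0.45,0,0,0,0],[0.775,0.98,0.45,0,0,0,0.8],[0.775,0.98,0.45,0,0,0,0.8],[0.775,0.98,0.45,0,0,0,0.8],[0.775,0.98,0.2,0,0,0,1],[0.775,0.98,0,0,0,0,1],[0.4,0.5,0,0,0,0,1],[0.1,0.2,0,0,0,0,1],[0.1,0.2,0,0,0,0,1],[0.1,0.2,0,0,0,0,1],[0.1,0.2,0,0,0,0,1]]'
python3 - <<'E'
from h import *
f=cam('top');P=cloud(f); save(f,'t2.png')
for b in bars(f,P):
    print(*[round(float(v),1) for v in b[:7]],b[7])
    if 40<b[2]<47: print(brk(f,P,b))
print(rel(.569,.019,.12,149))
E
```

```text
clock: 6.0
position: [0.5663, 0.2054, 0.1887]
tool_rot: [3.141, 0.0, 2.89]
force: [0.4, 1.1, -0.4]
grip_width: 0.0854
finger_force: 0.0
566.8 607.5 46.4 226.3 97.7 -47.6 1068.0 [ 52.78558052 178.63670412]
((np.float64(0.8536585365853658), np.float64(556.4741081485734), np.float64(584.2702453083715), np.float64(59.99999999999999)), 1, array([  0.85365854, 556.47410815, 584.27024531,  60.        ]), 41)
566.7 -395.9 24.7 74.2 44.0 -14.5 533.0 [451.63789869 180.24202627]
563.6 22.1 44.7 43.4 42.2 -32.0 282.0 [282.09219858 181.84042553]
((np.float64(0.9350180505415162), np.float64(563.4742262209779), np.float64(23.487408491428436), np.float64(150.0)), 3, array([  0.93501805, 563.47422622,  23.48740849, 150.        ]), 277)
542.1 -276.5 24.7 72.8 44.4 17.3 534.0 [403.51123596 190.84082397]
518.8 -172.7 24.8 73.4 42.2 -7.5 524.0 [361.46946565 200.98854962]
433.7 -412.1 24.6 73.5 44.1 10.0 548.0 [460.75       234.55839416]
424.3 -286.9 24.6 73.3 43.8 12.8 554.0 [409.83935018 239.09927798]
394.0 -177.0 24.6 72.5 42.3 10.2 532.0 [364.67857143 252.39097744]
[-0.249 -0.907  0.342  0.    -0.     0.186]
```

View pics/t2.png

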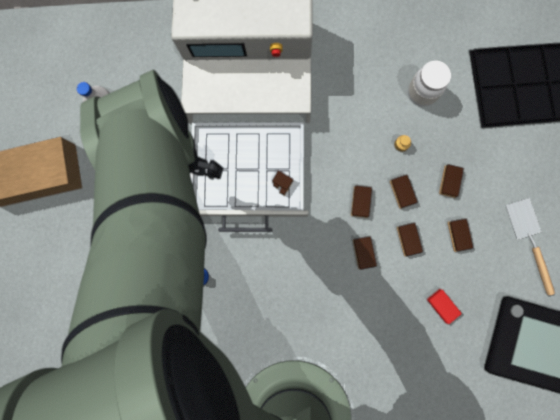

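The top view shows the remaining broken end still at (283,182), with the arm clear on the left. The bin is hidden for now. On to the second piece.

```bash
python3 -m inch '[[-0.25,-0.905,0,0,0,0.186,1],[-0.25,-0.905,0,0,0,0.186,1],[-0.25,-0.905,0,0,0,0.186,1],[-0.25,-0.905,0,0,0,0.186,1],[-0.25,-0.905,0.3,0,0,0.186,1],[-0.25,-0.905,0.6,0,0,0.186,1],[-0.25,-0.905,0.743,0,0,0.186,1],[-0.25,-0.905,0.743,0,0,0.186,1],[-0.25,-0.905,0.743,0,0,0.186,0],[-0.25,-0.905,0.743,0,0,0.186,0],[-0.25,-0.905,0.743,0,0,0.186,0],[-0.25,-0.905,0.743,0,0,0.186,0],[-0.25,-0.905,0.743,0,0,0.186,0],[-0.25,-0.905,0.743,0,0,0.186,0],[-0.25,-0.905,0.6,0,0,0.186,0],[-0.25,-0.905,0.3,0,0,0.186,0],[-0.25,-0.905,0,0,0,0.186,0],[-0.25,-0.905,0,0,0,0.186,0]]' 60
python3 -c "
from h import *
print(bot.observe()['qpos'],rel(.415,.392,.10,149))"
```

```text
clock: 8.3
position: [0.5716, 0.0192, 0.193]
tool_rot: [3.137, 0.006, 2.6]
force: [0.0, 0.1, -1.0]
grip_width: 0.043
finger_force: 61.1
[-0.23842385  0.50442068  0.14091362  1.80967295 -0.09294328  0.82620569
  0.97708108] [ 1.634  1.192  0.461  0.003  0.004 -0.   ]
```

```bash
python3 -m inch '[[0.2,0.15,0,0,0,0,0],[0.4,0.3,0,0,0,0,0],[0.6,0.45,0,0,0,0,0],[0.82,0.6,0,0,0,0,0],[0.82,0.6,0,0,0,0,0],[0.82,0.6,0,0,0,0,0]]'
python3 -m inch '[[0.2,0.15,0,0,0,0,0],[0.4,0.3,0,0,0,0,0],[0.6,0.45,0,0,0,0,0],[0.815,0.592,0,0,0,0,0],[0.815,0.592,0,0,0,0,0],[0.815,0.592,0.45,0,0,0,0],[0.815,0.592,0.45,0,0,0,0],[0.815,0.592,0.45,0,0,0,0],[0.815,0.592,0.45,0,0,0,0.8],[0.815,0.592,0.45,0,0,0,0.8],[0.815,0.592,0.45,0,0,0,0.8],[0.815,0.592,0,0,0,0,1],[0.815,0.592,0,0,0,0,1],[0.4,0.3,0,0,0,0,1],[0,0,0,0,0,0,1],[0,0,0,0,0,0,1]]'
python3 -c "
from h import *
f=cam('scene'); save(f,'s2.png'); P=cloud(f)
print(bot.observe()['qpos'],rel(.5188,-.1727,.20,0))
for b in bars(f,P):
    print(*[round(float(v),1) for v in b[:7]],b[7])
"
```

```text
clock: 9.05
position: [0.4908, 0.2058, 0.188]
tool_rot: [-3.141, 0.0, 2.6]
force: [0.1, -0.4, -0.8]
grip_width: 0.0428
finger_force: 61.1
clock: 11.05
position: [0.4861, 0.2174, 0.189]
tool_rot: [3.14, 0.001, 2.601]
force: [1.2, 0.5, 0.2]
grip_width: 0.0854
finger_force: 0.0
[-0.61271466  0.45395277  0.12775742  1.91018972 -0.07398362  0.78141768
  0.57611059] [-1.122 -1.549 -0.048  0.003  0.002  1.65 ]
433.4 394.3 29.2 88.0 37.5 3.4 129.0 [394.06976744 179.69767442]
655.2 695.9 44.4 173.6 5.5 -78.0 464.0 [521.98275862 200.56034483]
619.2 545.6 46.7 103.8 10.3 10.0 544.0 [474.25367647 201.18382353]
397.8 -176.6 23.6 75.3 41.3 10.0 285.0 [210.08421053 212.06666667]
427.5 -287.5 23.1 77.6 42.2 14.0 320.0 [172.396875 227.578125]
438.1 -411.5 24.0 76.4 40.7 10.0 326.0 [125.63190184 239.60122699]
522.5 -172.6 23.7 77.0 41.3 -8.2 333.0 [222.003003   241.45645646]
545.3 -276.3 23.2 74.8 41.9 18.1 378.0 [184.31746032 256.33597884]
570.5 -395.2 24.2 74.0 42.9 -13.6 419.0 [136.94272076 274.61336516]
```

View pics/s2.png

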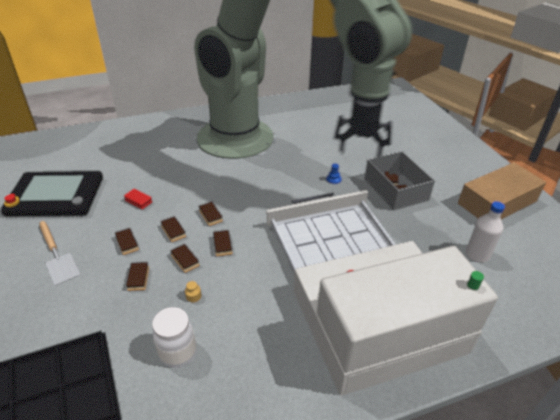

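The scene view shows both broken ends in the bin at about (394,180), an empty drawer, and six whole bars on the table. Now the bars.

```bash
python3 -m inch '[[-0.56,-0.775,0,0,0,0.87,1],[-0.56,-0.775,0,0,0,0.87,1],[-0.56,-0.775,0,0,0,0.87,1],[-0.56,-0.775,0,0,0,0.87,1],[-0.56,-0.775,0,0,0,0.87,1],[-0.56,-0.775,0,0,0,0.87,1],[-0.56,-0.775,0,0,0,0.87,1],[-0.56,-0.775,0,0,0,0.87,1],[-0.56,-0.775,0,0,0,0.87,1],[-0.56,-0.775,0,0,0,0.87,1]]'
python3 -c "
from h import *
f=cam('top');P=cloud(f)
d=drawer(f,P); print(d); print(places(d[0]))
for b in bars(f,P): print(*[round(float(v),1) for v in b[:7]],b[7])
print(bot.observe()['qpos'],rel(.5188,-.1727,.19,-8),rel(.5188,-.1727,.02,-8))
"
```

```text
clock: 12.35
position: [0.5016, 0.0287, 0.1885]
tool_rot: [3.141, -0.0, 1.235]
force: [0.7, -0.1, 0.3]
grip_width: 0.0855
finger_force: 0.0
(array([ 0.60291431,  0.12812517, -0.00460472]), np.float64(0.0033496262345607164), 347)
{'back0': array([0.65026377, 0.20390794]), 'back1': array([0.64991381, 0.12790874]), 'back2': array([0.64956385, 0.05190955]), 'front0': array([0.55626477, 0.20434078]), 'front1': array([0.55591481, 0.12834159]), 'front2': array([0.55556485, 0.05234239])}
566.4 607.3 47.1 227.9 102.7 -47.1 1061.0 [ 52.88689915 178.54571159]
566.8 -396.1 24.7 74.0 43.6 -15.3 528.0 [451.61363636 180.17992424]
541.8 -276.2 24.6 73.3 43.3 18.0 534.0 [403.52434457 190.82771536]
518.7 -172.6 24.8 73.3 42.1 -6.6 526.0 [361.43536122 200.93155894]
481.3 385.3 28.2 46.7 45.2 75.7 303.0 [133.99339934 220.14521452]
433.7 -411.6 24.7 74.1 44.7 11.1 543.0 [460.84714549 234.61510129]
424.7 -286.7 24.7 72.8 43.0 13.6 549.0 [409.75956284 238.91621129]
412.9 390.4 28.2 46.2 45.5 59.8 315.0 [132.97460317 246.22222222]
393.7 -176.4 24.7 71.8 41.0 10.4 514.0 [364.4766537 252.5155642]
[-0.55412445  0.45764836  0.50479416  1.99702687 -0.31487713  0.76244143
 -0.19861977] [-0.922  0.413 -0.008 -0.    -0.     0.875] [-0.922  0.413  0.842 -0.    -0.     0.875]
```

```bash
python3 -m inch '[[-0.922,0.413,0,0,0,0.87,1],[-0.922,0.413,0,0,0,0.87,1],[-0.922,0.413,0,0,0,0.87,1],[-0.922,0.413,0,0,0,0.87,1],[-0.922,0.413,0,0,0,0.87,1],[-0.922,0.413,0,0,0,0.87,1],[-0.922,0.413,0,0,0,0.87,1],[-0.922,0.413,0,0,0,0.87,1],[-0.922,0.413,0.3,0,0,0.87,1],[-0.922,0.413,0.6,0,0,0.87,1],[-0.922,0.413,0.842,0,0,0.87,1],[-0.922,0.413,0.842,0,0,0.87,1],[-0.922,0.413,0.842,0,0,0.87,0],[-0.922,0.413,0.842,0,0,0.87,0],[-0.922,0.413,0.842,0,0,0.87,0],[-0.922,0.413,0.842,0,0,0.87,0],[-0.922,0.413,0.842,0,0,0.87,0],[-0.922,0.413,0.5,0,0,0.87,0],[-0.922,0.413,0.35,0,0,0.87,0],[-0.922,0.413,0.35,0,0,0.87,0]]' 60
python3 -c "
from h import *
s=bot.observe();print(s['qpos'],s['grip_width'])
for z in(.12,.045,.0415): print(rel(.6491,.1818,z,-1.2))
"
```

```text
clock: 14.9
position: [0.5199, -0.1729, 0.1214]
tool_rot: [-3.141, -0.005, -0.132]
force: [0.0, -0.1, -1.5]
grip_width: 0.0431
finger_force: 63.2
[-0.30402828  0.72547689  0.76425133  1.94004517 -0.72372162  0.76826619
 -0.82151296] 0.04308060653848648
[ 0.406 -1.843  0.01   0.    -0.003 -0.071]
[ 0.404 -1.843  0.385  0.    -0.003 -0.071]
[ 0.404 -1.843  0.402  0.    -0.003 -0.071]
```

```bash
python3 -m inch '[[0.05,-0.22,0,0,0,0,0],[0.1,-0.45,0,0,0,0,0],[0.15,-0.7,0,0,0,0,0],[0.2,-0.92,0,0,0,0,0],[0.2,-0.92,0,0,0,0,0],[0.2,-0.92,0,0,0,0,0]]'
python3 -m inch '[[0.05,-0.22,0,0,0,0,0],[0.1,-0.45,0,0,0,0,0],[0.15,-0.7,0,0,0,-0.07,0],[0.205,-0.923,0,0,0,-0.07,0],[0.205,-0.923,0,0,0,-0.07,0],[0.205,-0.923,0,0,0,-0.07,0],[0.205,-0.923,0.2,0,0,-0.07,0],[0.205,-0.923,0.3,0,0,-0.07,0],[0.205,-0.923,0.3,0,0,-0.07,0]]'
python3 -c "
from h import *
s=bot.observe();print(s['grip_width'],s['force'])
print(rel(.6491,.1818,.041,-1.2))
"
```

```text
clock: 15.65
position: [0.5822, 0.0039, 0.1182]
tool_rot: [3.141, 0.0, -0.133]
force: [-0.5, -0.6, -0.6]
grip_width: 0.0426
finger_force: 63.1
clock: 16.77
position: [0.6471, 0.1804, 0.0574]
tool_rot: [3.141, 0.002, -0.025]
force: [0.0, -0.1, 0.6]
grip_width: 0.0427
finger_force: 63.2
0.04267273776197907 [ 0.01272317 -0.07155105  0.57622929]
[ 0.01  -0.007  0.082  0.001  0.001 -0.002]
```

```bash
python3 -m inch '[[0.01,-0.007,0.06,0,0,0,0],[0.01,-0.007,0.085,0,0,0,0],[0.01,-0.007,0.085,0,0,0,0],[0.01,-0.007,0.085,0,0,0,0.7],[0.01,-0.007,0.085,0,0,0,0.7],[0.01,-0.007,0.085,0,0,0,0.7],[0.01,-0.007,0.085,0,0,0,0.7],[0.01,-0.007,-0.1,0,0,0,0.7],[0.01,-0.007,-0.4,0,0,0,0.7],[0,0.3,-0.4,0,0,0,1],[-0.1,0.6,-0.4,0,0,0,1],[-0.2,0.99,-0.4,0,0,0,1],[-0.2,0.99,-0.4,0,0,0,1],[-0.2,0.99,-0.4,0,0,0,1]]'
cat > look.py <<'E'
from h import *
import sys
np.set_printoptions(precision=4,suppress=True)
f=cam('top');P=cloud(f)
for b in bars(f,P):
    if b[1]<250: print(*[round(float(v),1) for v in b[:6]])
    if b[1]<-100: print('   pick',rel(b[0]/1000,b[1]/1000,.02,b[5])) 
s=bot.observe(); print(s['position'],s['qpos'])
E
python3 look.py
```

```text
clock: 18.52
position: [0.6031, -0.0163, 0.1386]
tool_rot: [-3.141, -0.0, -0.025]
force: [-0.3, 0.3, 0.0]
grip_width: 0.0854
finger_force: 0.0
566.8 -395.7 24.8 73.9 43.5 -14.5
   pick [-0.139  1.909  0.59  -0.    -0.     0.146]
542.0 -276.1 25.0 72.6 43.7 17.9
   pick [-0.277  1.315  0.591 -0.    -0.    -0.214]
433.4 -411.6 24.5 73.4 44.5 9.3
   pick [-0.804  2.004  0.59  -0.    -0.    -0.118]
424.2 -286.4 24.6 72.3 42.9 13.1
   pick [-0.865  1.379  0.591 -0.    -0.    -0.16 ]
393.4 -177.3 24.5 73.8 42.4 10.7
   pick [-1.031  0.838  0.591 -0.    -0.    -0.133]
[ 0.6035 -0.0146  0.1383] [-0.5707  0.7789  0.783   1.7784 -0.6963  0.8844 -1.0612]
```

```bash
python3 -m inch '[[-0.14,0.66,0,0,0,0,1],[-0.14,0.66,0,0,0,0,1],[-0.14,0.66,0,0,0,0,1],[-0.14,0.66,0,0,0,0,1]]'
python3 -m inch '[[-0.137,0.655,0,0,0,-0.214,1],[-0.137,0.655,0,0,0,-0.214,1],[-0.137,0.655,0,0,0,-0.214,1],[-0.137,0.655,0.1,0,0,-0.214,1],[-0.137,0.655,0.4,0,0,-0.214,1],[-0.137,0.655,0.59,0,0,-0.214,1],[-0.137,0.655,0.59,0,0,-0.214,1],[-0.137,0.655,0.59,0,0,-0.214,0],[-0.137,0.655,0.59,0,0,-0.214,0],[-0.137,0.655,0.59,0,0,-0.214,0],[-0.137,0.655,0.59,0,0,-0.214,0],[-0.137,0.655,0.59,0,0,-0.214,0],[-0.137,0.655,0.35,0,0,-0.214,0],[-0.137,0.655,0.1,0,0,-0.214,0],[-0.137,0.655,0.1,0,0,-0.214,0],[-0.137,0.655,0.1,0,0,-0.214,0]]'
cat > drop.py <<'E'
from h import *
import sys
np.set_printoptions(precision=4,suppress=True)
p=places((.6005,.1068,-.0212))[sys.argv[1]]
s=bot.observe(); print(s['grip_width'],s['finger_force'],s['position'],rel(p[0],p[1],.041,-1.2))
E
python3 drop.py back1
```

```text
clock: 19.08
position: [0.5727, -0.1456, 0.1381]
tool_rot: [-3.141, 0.0, -0.022]
force: [1.3, 0.6, -0.1]
grip_width: 0.0857
finger_force: 0.0
clock: 21.08
position: [0.5418, -0.2765, 0.1186]
tool_rot: [-3.141, -0.001, 0.313]
force: [-0.0, -0.1, -1.5]
grip_width: 0.0428
finger_force: 62.0
0.04282990603726382 61.98098301887512 [ 0.5418 -0.2765  0.1186] [ 1.091 -1.655  0.389 -0.    -0.001  0.213]
```

```bash
python3 -m inch '[[0.13,-0.2,0,0,0,0,0],[0.27,-0.4,0,0,0,0,0],[0.4,-0.6,0,0,0,0,0],[0.545,-0.827,0,0,0,0,0],[0.545,-0.827,0,0,0,0,0],[0.545,-0.827,0,0,0,0,0]]'
python3 -m inch '[[0.13,-0.2,0,0,0,0,0],[0.27,-0.4,0,0,0,0.1,0],[0.4,-0.6,0,0,0,0.21,0],[0.545,-0.827,0,0,0,0.213,0],[0.545,-0.827,0,0,0,0.213,0],[0.545,-0.827,0,0,0,0.213,0],[0.545,-0.827,0.2,0,0,0.213,0],[0.545,-0.827,0.3,0,0,0.213,0],[0.545,-0.827,0.3,0,0,0.213,0]]'
python3 drop.py back1
```

```text
clock: 21.82
position: [0.5939, -0.0863, 0.1176]
tool_rot: [-3.142, 0.001, 0.313]
force: [0.1, -0.1, 0.1]
grip_width: 0.0427
finger_force: 61.9
clock: 22.95
position: [0.6466, 0.1035, 0.0574]
tool_rot: [3.141, 0.002, -0.023]
force: [0.6, -0.0, 0.0]
grip_width: 0.0426
finger_force: 61.9
0.042585538613095754 61.90451145172119 [0.6466 0.1035 0.0574] [ 0.004 -0.012  0.082  0.001  0.001 -0.002]
```

```bash
python3 -m inch '[[0.005,-0.012,0.06,0,0,0,0],[0.005,-0.012,0.085,0,0,0,0],[0.005,-0.012,0.085,0,0,0,0],[0.005,-0.012,0.085,0,0,0,0.7],[0.005,-0.012,0.085,0,0,0,0.7],[0.005,-0.012,0.085,0,0,0,0.7],[0.005,-0.012,0.085,0,0,0,0.7],[0.005,-0.012,-0.1,0,0,0,0.7],[0.005,-0.012,-0.4,0,0,0,0.7],[-0.1,0.3,-0.4,0,0,0,1],[-0.3,0.6,-0.4,0,0,0,1],[-0.5,0.99,-0.4,0,0,0,1],[-0.5,0.99,-0.4,0,0,0,1],[-0.5,0.99,-0.4,0,0,0,1]]'
python3 look.py
```

```text
clock: 24.7
position: [0.5417, -0.0935, 0.1388]
tool_rot: [3.141, -0.0, -0.026]
force: [0.5, 0.2, 0.5]
grip_width: 0.0853
finger_force: 0.0
650.6 181.3 44.5 74.4 42.8 -0.2
648.8 105.3 44.6 73.3 42.2 -0.1
566.7 -396.4 24.7 75.0 44.7 -14.3
   pick [ 0.155  1.521  0.593 -0.    -0.     0.144]
424.3 -286.4 24.7 72.1 42.8 12.8
   pick [-0.57   0.988  0.592 -0.    -0.    -0.157]
409.5 -397.0 24.6 68.0 45.1 8.6
   pick [-0.63   1.542  0.592 -0.    -0.    -0.11 ]
393.4 -177.1 24.6 73.6 42.2 10.3
   pick [-0.737  0.445  0.593 -0.    -0.    -0.13 ]
[ 0.5428 -0.0916  0.1386] [-0.4701  0.7065  0.7861  1.9206 -0.6901  0.8069 -0.895 ]
```

```bash
python3 -m inch '[[-0.57,0.988,0,0,0,-0.157,1],[-0.57,0.988,0,0,0,-0.157,1],[-0.57,0.988,0,0,0,-0.157,1],[-0.57,0.988,0,0,0,-0.157,1],[-0.57,0.988,0,0,0,-0.157,1],[-0.57,0.988,0.15,0,0,-0.157,1],[-0.57,0.988,0.4,0,0,-0.157,1],[-0.57,0.988,0.59,0,0,-0.157,1],[-0.57,0.988,0.59,0,0,-0.157,1],[-0.57,0.988,0.59,0,0,-0.157,0],[-0.57,0.988,0.59,0,0,-0.157,0],[-0.57,0.988,0.59,0,0,-0.157,0],[-0.57,0.988,0.59,0,0,-0.157,0],[-0.57,0.988,0.59,0,0,-0.157,0],[-0.57,0.988,0.35,0,0,-0.157,0],[-0.57,0.988,0.1,0,0,-0.157,0],[-0.57,0.988,0.1,0,0,-0.157,0],[-0.57,0.988,0.1,0,0,-0.157,0]]'
python3 drop.py back2
```

```text
clock: 27.0
position: [0.425, -0.2855, 0.1186]
tool_rot: [3.142, -0.001, 0.226]
force: [-1.2, 0.3, -0.8]
grip_width: 0.0426
finger_force: 63.0
0.04256170276333668 62.98224449157715 [ 0.425  -0.2855  0.1186] [ 1.429 -1.289  0.389 -0.    -0.001  0.157]
```

```bash
python3 -m inch '[[0.18,-0.16,0,0,0,0,0],[0.36,-0.32,0,0,0,0,0],[0.54,-0.48,0,0,0,0,0],[0.715,-0.645,0,0,0,0,0],[0.715,-0.645,0,0,0,0,0],[0.715,-0.645,0,0,0,0,0]]'
python3 -m inch '[[0.18,-0.16,0,0,0,0,0],[0.36,-0.32,0,0,0,0.08,0],[0.54,-0.48,0,0,0,0.157,0],[0.715,-0.645,0,0,0,0.157,0],[0.715,-0.645,0,0,0,0.157,0],[0.715,-0.645,0,0,0,0.157,0],[0.715,-0.645,0.2,0,0,0.157,0],[0.715,-0.645,0.3,0,0,0.157,0],[0.715,-0.645,0.3,0,0,0.157,0]]'
python3 drop.py back2
```

```text
clock: 27.75
position: [0.5346, -0.1287, 0.1177]
tool_rot: [-3.142, 0.001, 0.225]
force: [1.0, -0.8, -0.8]
grip_width: 0.0425
finger_force: 62.9
clock: 28.88
position: [0.6451, 0.0281, 0.0575]
tool_rot: [3.141, 0.002, -0.023]
force: [-0.3, 0.5, -0.2]
grip_width: 0.0428
finger_force: 62.9
0.042811656711379105 62.894572019577026 [0.6451 0.0281 0.0575] [ 0.004 -0.009  0.082  0.     0.001 -0.001]
```

```bash
python3 -m inch '[[0.004,-0.009,0.06,0,0,0,0],[0.004,-0.009,0.085,0,0,0,0],[0.004,-0.009,0.085,0,0,0,0],[0.004,-0.009,0.085,0,0,0,0.7],[0.004,-0.009,0.085,0,0,0,0.7],[0.004,-0.009,0.085,0,0,0,0.7],[0.004,-0.009,0.085,0,0,0,0.7],[0.004,-0.009,-0.1,0,0,0,0.7],[0.004,-0.009,-0.4,0,0,0,0.7],[-0.2,0.3,-0.4,0,0,0,1],[-0.4,0.5,-0.4,0,0,0,1],[-0.6,0.7,-0.4,0,0,0,1],[-0.6,0.7,-0.4,0,0,0,1],[-0.6,0.7,-0.4,0,0,0,1]]'
python3 look.py
```

```text
clock: 30.62
position: [0.5234, -0.1078, 0.1385]
tool_rot: [-3.141, -0.001, -0.022]
force: [-0.1, -0.6, -0.8]
grip_width: 0.0854
finger_force: 0.0
650.5 181.4 44.3 73.4 43.2 0.2
648.7 105.4 44.7 72.3 42.4 -0.9
644.8 29.5 44.9 72.3 39.3 -2.5
566.5 -396.1 24.9 74.1 44.0 -15.0
   pick [ 0.244  1.439  0.591 -0.    -0.     0.154]
393.4 -177.1 24.6 73.5 42.5 9.8
   pick [-0.644  0.362  0.591 -0.    -0.    -0.122]
390.9 -388.7 24.5 72.7 43.2 9.9
   pick [-0.635  1.42   0.591 -0.    -0.    -0.123]
[ 0.5236 -0.1074  0.1383] [-0.4552  0.6915  0.8006  1.9622 -0.7014  0.7892 -0.8389]
```

```bash
python3 -m inch '[[-0.644,0.362,0,0,0,-0.122,1],[-0.644,0.362,0,0,0,-0.122,1],[-0.644,0.362,0,0,0,-0.122,1],[-0.644,0.362,0,0,0,-0.122,1],[-0.644,0.362,0.15,0,0,-0.122,1],[-0.644,0.362,0.4,0,0,-0.122,1],[-0.644,0.362,0.59,0,0,-0.122,1],[-0.644,0.362,0.59,0,0,-0.122,1],[-0.644,0.362,0.59,0,0,-0.122,0],[-0.644,0.362,0.59,0,0,-0.122,0],[-0.644,0.362,0.59,0,0,-0.122,0],[-0.644,0.362,0.59,0,0,-0.122,0],[-0.644,0.362,0.59,0,0,-0.122,0],[-0.644,0.362,0.35,0,0,-0.122,0],[-0.644,0.362,0.1,0,0,-0.122,0],[-0.644,0.362,0.1,0,0,-0.122,0],[-0.644,0.362,0.1,0,0,-0.122,0]]'
python3 drop.py front0
```

```text
clock: 32.8
position: [0.3929, -0.177, 0.1184]
tool_rot: [-3.141, -0.001, 0.171]
force: [-0.2, -0.2, -2.1]
grip_width: 0.0427
finger_force: 63.5
0.042728810480338615 63.53458285331726 [ 0.3929 -0.177   0.1184] [ 1.106 -1.639  0.388 -0.    -0.001  0.122]
```

```bash
python3 -m inch '[[0.14,-0.2,0,0,0,0,0],[0.28,-0.4,0,0,0,0,0],[0.41,-0.6,0,0,0,0,0],[0.553,-0.82,0,0,0,0,0],[0.553,-0.82,0,0,0,0,0],[0.553,-0.82,0,0,0,0,0]]'
python3 -m inch '[[0.14,-0.2,0,0,0,0,0],[0.28,-0.4,0,0,0,0.06,0],[0.41,-0.6,0,0,0,0.122,0],[0.553,-0.82,0,0,0,0.122,0],[0.553,-0.82,0,0,0,0.122,0],[0.553,-0.82,0,0,0,0.122,0],[0.553,-0.82,0.2,0,0,0.122,0],[0.553,-0.82,0.3,0,0,0.122,0],[0.553,-0.82,0.3,0,0,0.122,0]]'
python3 drop.py front0
```

```text
clock: 33.55
position: [0.4732, 0.0022, 0.1176]
tool_rot: [3.141, 0.001, 0.17]
force: [-0.5, -0.4, -0.7]
grip_width: 0.0424
finger_force: 63.4
clock: 34.67
position: [0.5546, 0.1817, 0.0576]
tool_rot: [3.141, 0.002, -0.023]
force: [0.9, 0.2, -1.2]
grip_width: 0.0426
finger_force: 63.4
0.042563109330276634 63.444660902023315 [0.5546 0.1817 0.0576] [ 0.002 -0.011  0.083  0.001  0.001 -0.002]
```

```bash
python3 -m inch '[[0.002,-0.011,0.06,0,0,0,0],[0.002,-0.011,0.085,0,0,0,0],[0.002,-0.011,0.085,0,0,0,0],[0.002,-0.011,0.085,0,0,0,0.7],[0.002,-0.011,0.085,0,0,0,0.7],[0.002,-0.011,0.085,0,0,0,0.7],[0.002,-0.011,0.085,0,0,0,0.7],[0.002,-0.011,-0.1,0,0,0,0.7],[0.002,-0.011,-0.4,0,0,0,0.7],[0,0.3,-0.4,0,0,0,1],[0,0.6,-0.4,0,0,0,1],[0,0.99,-0.4,0,0,0,1],[0,0.99,-0.4,0,0,0,1]]'
python3 -m inch '[[0,0.5,0,0,0,0,1],[0,0.7,0,0,0,0,1],[0,0.7,0,0,0,0,1],[0,0.7,0,0,0,0,1]]'
python3 look.py
```

```text
clock: 36.3
position: [0.5504, -0.019, 0.1388]
tool_rot: [3.141, -0.001, -0.027]
force: [-0.0, 0.9, -0.2]
grip_width: 0.0852
finger_force: 0.0
clock: 36.8
position: [0.5478, -0.1551, 0.1382]
tool_rot: [-3.141, 0.0, -0.023]
force: [0.1, 0.8, 0.1]
grip_width: 0.085
finger_force: 0.0
652.8 181.3 44.4 74.9 42.4 -0.2
651.2 105.1 44.7 74.0 42.2 -0.2
646.8 28.5 44.9 73.0 39.1 -0.8
566.4 -396.3 24.7 74.6 43.7 -14.3
   pick [ 0.118  1.211  0.589 -0.     0.     0.146]
556.0 183.4 44.6 71.8 44.2 -1.7
391.0 -388.2 24.5 73.1 43.4 11.0
   pick [-0.76   1.189  0.59  -0.     0.    -0.136]
[ 0.548  -0.1538  0.1381] [-0.3633  0.745   0.8116  1.8717 -0.7177  0.8459 -0.7711]
```

```bash
python3 -m inch '[[0.06,0.6,0,0,0,0,1],[0.06,0.6,0,0,0,0,1],[0.06,0.6,0,0,0,0,1],[0.06,0.6,0,0,0,0,1]]'
python3 -m inch '[[0.058,0.611,0,0,0,0.148,1],[0.058,0.611,0,0,0,0.148,1],[0.058,0.611,0,0,0,0.148,1],[0.058,0.611,0.15,0,0,0.148,1],[0.058,0.611,0.4,0,0,0.148,1],[0.058,0.611,0.59,0,0,0.148,1],[0.058,0.611,0.59,0,0,0.148,1],[0.058,0.611,0.59,0,0,0.148,0],[0.058,0.611,0.59,0,0,0.148,0],[0.058,0.611,0.59,0,0,0.148,0],[0.058,0.611,0.59,0,0,0.148,0],[0.058,0.611,0.59,0,0,0.148,0],[0.058,0.611,0.35,0,0,0.148,0],[0.058,0.611,0.1,0,0,0.148,0],[0.058,0.611,0.1,0,0,0.148,0],[0.058,0.611,0.1,0,0,0.148,0]]'
python3 drop.py front1
python3 -c "
from h import *
f=cam('top');P=cloud(f);print(drawer(f,P))
f=cam('scene');P=cloud(f);print(drawer(f,P))"
```

```text
clock: 37.35
position: [0.5579, -0.2731, 0.1379]
tool_rot: [-3.141, 0.0, -0.02]
force: [0.9, 0.9, -0.5]
grip_width: 0.0853
finger_force: 0.0
clock: 39.35
position: [0.5664, -0.3972, 0.1186]
tool_rot: [-3.141, -0.001, -0.254]
force: [-0.5, -0.4, -0.2]
grip_width: 0.043
finger_force: 61.6
0.04304911453707879 61.574599742889404 [ 0.5664 -0.3972  0.1186] [-0.697 -2.428  0.389 -0.    -0.    -0.148]
(array([ 0.60577248,  0.12740492, -0.00923347]), np.float64(0.002972728617939561), 419)
(array([ 0.60506649,  0.10850803, -0.02476405]), np.float64(0.0023550146307682383), 300)
```

```bash
python3 -m inch '[[-0.06,-0.2,0,0,0,0,0],[-0.12,-0.4,0,0,0,0,0],[-0.17,-0.6,0,0,0,0,0],[-0.232,-0.81,0,0,0,0,0],[-0.232,-0.81,0,0,0,0,0]]'
python3 -m inch '[[-0.06,-0.3,0,0,0,0,0],[-0.12,-0.5,0,0,0,0,0],[-0.17,-0.7,0,0,0,0,0],[-0.232,-0.81,0,0,0,0,0],[-0.232,-0.81,0,0,0,0,0],[-0.232,-0.81,0,0,0,0,0]]'
python3 - <<'E'
from h import *
f=cam('top');P=cloud(f)
q=P[200:220,180:315].reshape(-1,3); q=q[(q[:,2]>.05)&(q[:,2]<.07)]*1000
print(cv2.minAreaRect(q[:,:2].astype(np.float32)),np.median(q[:,0]),len(q))
E
python3 drop.py front1
```

```text
clock: 40.08
position: [0.5623, -0.2252, 0.1172]
tool_rot: [-3.14, 0.002, -0.25]
force: [0.3, 0.7, -0.1]
grip_width: 0.0424
finger_force: 61.6
clock: 40.83
position: [0.5578, -0.0617, 0.1182]
tool_rot: [3.141, -0.0, -0.255]
force: [0.8, -0.5, -0.2]
grip_width: 0.0425
finger_force: 61.6
((492.4563903808594, -35.3071174621582), (11.834811210632324, 7.35268497467041), 89.88945770263672) 491.02584281227854 18
0.04243242032724917 61.55994415283203 [ 0.5578 -0.062   0.1182] [-0.235 -0.816  0.385  0.001 -0.    -0.149]
```

```bash
python3 -m inch '[[-0.06,-0.3,0,0,0,0,0],[-0.12,-0.5,0,0,0,-0.07,0],[-0.17,-0.7,0,0,0,-0.148,0],[-0.223,-0.818,0,0,0,-0.148,0],[-0.223,-0.818,0,0,0,-0.148,0],[-0.223,-0.818,0,0,0,-0.148,0],[-0.223,-0.818,0.2,0,0,-0.148,0],[-0.223,-0.818,0.3,0,0,-0.148,0],[-0.223,-0.818,0.3,0,0,-0.148,0]]'
python3 drop.py front1
```

```text
clock: 42.0
position: [0.5554, 0.1078, 0.0575]
tool_rot: [3.141, 0.002, -0.023]
force: [0.6, -0.2, -1.0]
grip_width: 0.0426
finger_force: 61.6
0.04255629103506419 61.60058856010437 [0.5554 0.1078 0.0575] [-0.009  0.     0.083  0.001  0.001 -0.001]
```

```bash
python3 -m inch '[[0,0,0.06,0,0,0,0],[0,0,0.085,0,0,0,0],[0,0,0.085,0,0,0,0],[0,0,0.085,0,0,0,0.7],[0,0,0.085,0,0,0,0.7],[0,0,0.085,0,0,0,0.7],[0,0,0.085,0,0,0,0.7],[0,0,-0.1,0,0,0,0.7],[0,0,-0.4,0,0,0,0.7],[-0.1,0.3,-0.4,0,0,0,1],[-0.3,0.6,-0.4,0,0,0,1],[-0.4,0.98,-0.4,0,0,0,1],[-0.4,0.98,-0.4,0,0,0,1]]'
python3 -m inch '[[-0.2,0.5,0,0,0,0,1],[-0.3,0.8,0,0,0,0,1],[-0.3,0.8,0,0,0,0,1],[-0.3,0.8,0,0,0,0,1],[-0.3,0.8,0,0,0,0,1]]'
python3 look.py
python3 -c "
from h import *
f=cam('top');P=cloud(f);print(drawer(f,P,(.602,.107,-.02)))"
```

```text
clock: 43.62
position: [0.4702, -0.088, 0.1387]
tool_rot: [3.141, -0.0, -0.025]
force: [0.3, 0.8, -0.4]
grip_width: 0.0852
finger_force: 0.0
clock: 44.25
position: [0.4082, -0.2435, 0.1382]
tool_rot: [-3.141, 0.0, -0.022]
force: [-0.7, 0.1, -0.1]
grip_width: 0.0855
finger_force: 0.0
652.8 181.2 44.4 72.5 42.8 -0.3
651.3 105.1 44.9 72.9 42.4 -0.1
647.0 28.4 44.9 72.1 39.0 -0.5
556.0 107.7 44.6 73.9 41.7 -0.3
556.2 183.1 44.4 71.8 43.8 -2.3
[ 0.4085 -0.243   0.1382] [-0.1701  0.6138  0.8104  2.1102 -0.6981  0.7072 -0.4835]
(array([ 0.60528495,  0.10695246, -0.01636291]), np.float64(0.0022310883249604873), 462)
```

Run:
```python
from h import *
f=cam('scene');P=cloud(f)
for b in bars(f,P):
    if b[1]<250: print(*[round(float(v),1) for v in b[:6]])
print(rel(.3905,-.3885,.02,10.5))
```

```text
559.3 183.0 43.6 77.6 40.6 -2.5
558.7 107.3 44.0 78.3 39.3 -1.7
395.4 -388.6 22.8 78.0 42.0 9.1
653.7 180.5 43.8 76.4 44.3 -0.5
653.5 105.8 43.9 76.6 40.7 -1.6
650.7 29.7 43.9 74.4 40.2 -1.3
[-0.076  0.73   0.591 -0.     0.    -0.129]
```

```bash
python3 -m inch '[[-0.076,0.73,0,0,0,-0.125,1],[-0.076,0.73,0,0,0,-0.125,1],[-0.076,0.73,0,0,0,-0.125,1],[-0.076,0.73,0,0,0,-0.125,1],[-0.076,0.73,0.15,0,0,-0.125,1],[-0.076,0.73,0.4,0,0,-0.125,1],[-0.076,0.73,0.59,0,0,-0.125,1],[-0.076,0.73,0.59,0,0,-0.125,1],[-0.076,0.73,0.59,0,0,-0.125,0],[-0.076,0.73,0.59,0,0,-0.125,0],[-0.076,0.73,0.59,0,0,-0.125,0],[-0.076,0.73,0.59,0,0,-0.125,0],[-0.076,0.73,0.59,0,0,-0.125,0],[-0.076,0.73,0.35,0,0,-0.125,0],[-0.076,0.73,0.1,0,0,-0.125,0],[-0.076,0.73,0.1,0,0,-0.125,0],[-0.076,0.73,0.1,0,0,-0.125,0]]'
python3 - <<'E'
from h import *
f=cam('top');P=cloud(f); save(f,'t3.png'); print(drawer(f,P,(.602,.107,-.02)))
q=P[195:220,180:315].reshape(-1,3); q=q[(q[:,2]>.05)&(q[:,2]<.07)]*1000
print(cv2.minAreaRect(q[:,:2].astype(np.float32)),len(q))
print(rel(.5545,.0318,.041,-1.2))
E
```

```text
clock: 46.52
position: [0.3901, -0.3891, 0.1185]
tool_rot: [3.142, -0.001, 0.175]
force: [-0.3, 0.3, -0.9]
grip_width: 0.0429
finger_force: 62.8
(array([ 0.6062713 ,  0.10695686, -0.01382336]), np.float64(0.002406274973201603), 421)
((496.6701965332031, 109.21752166748047), (300.8100280761719, 10.25128173828125), 88.58686065673828) 576
[ 1.178 -1.929  0.386 -0.     0.     0.125]
```

View pics/t3.png

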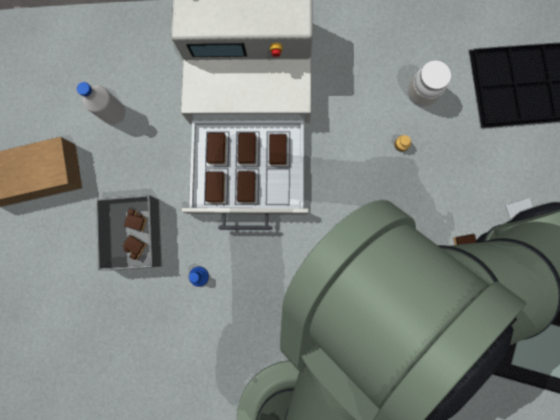

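The top view shows two pieces in the bin at about (134,230), five bars in their places, and front2 empty at (278,186). The front panel has crept in about 5 mm, so I've shifted the last target to match.

```bash
python3 -m inch '[[0.14,-0.22,0,0,0,0,0],[0.28,-0.45,0,0,0,0,0],[0.42,-0.68,0,0,0,0,0],[0.5,-0.81,0,0,0,0,0],[0.597,-0.963,0,0,0,0,0],[0.597,-0.963,0,0,0,0,0],[0.597,-0.963,0,0,0,0,0]]'
python3 -m inch '[[0.14,-0.22,0,0,0,0,0],[0.28,-0.45,0,0,0,0.06,0],[0.42,-0.68,0,0,0,0.125,0],[0.5,-0.81,0,0,0,0.125,0],[0.597,-0.963,0,0,0,0.125,0],[0.597,-0.963,0,0,0,0.125,0],[0.597,-0.963,0,0,0,0.125,0],[0.597,-0.963,0.2,0,0,0.125,0],[0.597,-0.963,0.3,0,0,0.125,0],[0.597,-0.963,0.3,0,0,0.125,0]]'
python3 -c "
from h import *
print(rel(.5577,.0318,.041,-1.2))"
```

```text
clock: 47.45
position: [0.4733, -0.1796, 0.1179]
tool_rot: [3.141, 0.001, 0.175]
force: [-0.5, -0.5, -0.9]
grip_width: 0.0426
finger_force: 62.7
clock: 48.7
position: [0.5572, 0.0302, 0.0576]
tool_rot: [3.141, 0.002, -0.023]
force: [-0.0, 0.3, -0.0]
grip_width: 0.0424
finger_force: 62.7
[ 0.002 -0.008  0.083  0.     0.001 -0.001]
```

```bash
python3 -m inch '[[0.002,-0.008,0.06,0,0,0,0],[0.002,-0.008,0.085,0,0,0,0],[0.002,-0.008,0.085,0,0,0,0],[0.002,-0.008,0.085,0,0,0,0.7],[0.002,-0.008,0.085,0,0,0,0.7],[0.002,-0.008,0.085,0,0,0,0.7],[0.002,-0.008,0.085,0,0,0,0.7],[0.002,-0.008,-0.1,0,0,0,0.7],[0.002,-0.008,-0.4,0,0,0,0.7],[0,0.3,-0.4,0,0,0,0],[-0.2,0.6,-0.4,0,0,0,0],[-0.5,0.98,-0.4,0,0,0,0],[-0.5,0.98,-0.4,0,0,0,0],[-0.5,0.98,-0.4,0,0,0,0],[-0.5,0.98,-0.4,0,0,0,0]]'
python3 - <<'E'
from h import *
f=cam('top');P=cloud(f); save(f,'t4.png'); print(drawer(f,P,(.605,.107,-.02)))
q=P[195:220,180:315].reshape(-1,3); q=q[(q[:,2]>.05)&(q[:,2]<.07)]*1000
print(cv2.minAreaRect(q[:,:2].astype(np.float32)),len(q))
for b in bars(f,P):
    if b[1]<250: print(*[round(float(v),1) for v in b[:6]])
q=P[205:240,210:285].reshape(-1,3); q=q[(q[:,2]>.03)&(q[:,2]<.05)]*1000
print('handle',cv2.minAreaRect(q[:,:2].astype(np.float32)),np.percentile(q,[2,50,98],axis=0))
print(rel(.41,.108,.14,-1.2))
E
```

```text
clock: 50.58
position: [0.4542, -0.1621, 0.1383]
tool_rot: [-3.141, -0.0, -0.021]
force: [0.2, 0.8, 0.2]
grip_width: -0.0002
finger_force: 0.0
(array([ 0.60877019,  0.12639368, -0.01246497]), np.float64(0.0025808247633506433), 318)
((494.1670227050781, 109.15592956542969), (300.4371032714844, 20.36424446105957), 87.6426010131836) 594
655.5 181.4 44.5 74.9 43.3 -0.3
652.1 105.1 44.7 71.2 42.1 -0.3
649.1 29.3 45.0 74.1 39.5 -2.3
559.7 31.8 44.6 74.2 38.9 -0.7
557.7 183.4 44.6 73.1 44.1 -1.8
557.3 107.7 44.5 71.3 42.1 -0.7
handle ((473.0088195800781, 105.56067657470703), (179.2010955810547, 41.38322067260742), 88.79337310791016) [[451.89296987  33.73528732  37.36586245]
 [461.48547687 103.5952      44.54954593]
 [494.48699269 175.95079896  49.1908995 ]]
[-0.249 -1.344 -0.009 -0.    -0.     0.   ]
```

View pics/t4.png

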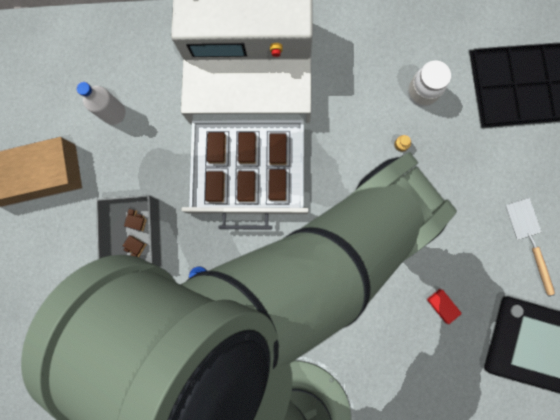

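The top view shows all six bars in their outlines (columns 216, 247 and 278, rows 148 and 186), with the weight and suction head undisturbed. Next I go in front of the handle.

```bash
python3 -m inch '[[-0.22,-0.4,0,0,0,0,0],[-0.249,-0.7,0,0,0,0,0],[-0.249,-0.7,0,0,0,0,0],[-0.249,-0.7,0,0,0,0,0],[-0.249,-0.7,0,0,0,0,0]]'
python3 -m inch '[[0,-0.35,0,0,0,0,0],[0,-0.644,0,0,0,0,0],[0,-0.644,0,0,0,0,0],[0,-0.644,0.2,0,0,0,0],[0,-0.644,0.45,0,0,0,0],[0,-0.644,0.465,0,0,0,0],[0,-0.644,0.465,0,0,0,0]]'
python3 -m inch '[[0.05,0,0,0,0,0,0],[0.1,0,0,0,0,0,0],[0.14,0,0,0,0,0,0],[0.17,0,0,0,0,0,0],[0.2,0,0,0,0,0,0],[0.23,0,0,0,0,0,0],[0.26,0,0,0,0,0,0]]'
```

```text
clock: 51.25
position: [0.4074, -0.0214, 0.1383]
tool_rot: [3.141, -0.0, -0.02]
force: [0.4, 0.0, -0.7]
grip_width: 0.0001
finger_force: 0.0
clock: 52.12
position: [0.4105, 0.106, 0.0464]
tool_rot: [3.141, -0.001, -0.024]
force: [0.4, 0.3, -0.3]
grip_width: 0.0003
finger_force: 0.0
clock: 53.0
position: [0.462, 0.1062, 0.0453]
tool_rot: [-3.142, 0.0, -0.022]
force: [-2.1, 1.3, 0.3]
grip_width: 0.0002
finger_force: 0.9
```

```bash
python3 -m inch '[[0.04,0,0,0,0,0,0],[0.09,0,0,0,0,0,0],[0.15,0,0,0,0,0,0],[0.21,0,0,0,0,0,0],[0.27,0,0,0,0,0,0],[0.33,0,0,0,0,0,0],[0.39,0,0,0,0,0,0],[0.45,0,0,0,0,0,0],[0.51,0,0,0,0,0,0],[0.57,0,0,0,0,0,0],[0.63,0,0,0,0,0,0],[0.68,0,0,0,0,0,0],[0.72,0,0,0,0,0,0],[0.76,0,0,0,0,0,0],[0.79,0,0,0,0,0,0],[0.82,0,0,0,0,0,0],[0.84,0,0,0,0,0,0],[0.86,0,0,0,0,0,0]]'
python3 - <<'E'
from h import *
f=cam('top');P=cloud(f)
q=P[60:215,180:315].reshape(-1,3); q=q[(q[:,2]>.055)&(q[:,2]<.068)]*1000
print(cv2.minAreaRect(q[:,:2].astype(np.float32)),len(q),np.percentile(q,[5,50,95],axis=0))
E
```

```text
clock: 55.25
position: [0.6339, 0.1025, 0.0453]
tool_rot: [3.142, 0.0, -0.022]
force: [-1.7, 0.6, 0.8]
grip_width: -0.0
finger_force: 0.9
((679.6749877929688, 27.872650146484375), (48.780452728271484, 176.0447998046875), 22.64115333557129) 213 [[682.51396951 -42.36920718  57.71657611]
 [687.24115856   5.744457    62.62946626]
 [692.8847908   60.68021871  66.02446616]]
```

```bash
python3 -m inch '[[0.03,0,0,0,0,0,0],[0.06,0,0,0,0,0,0],[0.09,0,0,0,0,0,0],[0.11,0,0,0,0,0,0],[0.13,0,0,0,0,0,0]]'
python3 -m inch '[[0.01,0,0,0,0,0,0],[0.02,0,0,0,0,0,0],[0.02,0,0,0,0,0,0]]'
python3 -m inch '[[0.01,0,0,0,0,0,0],[0.02,0,0,0,0,0,0],[0.02,0,0,0,0,0,0]]'
```

```text
clock: 55.92
position: [0.6599, 0.1019, 0.0453]
tool_rot: [3.142, 0.0, -0.022]
force: [-2.3, 0.8, -0.1]
grip_width: -0.0002
finger_force: 0.9
clock: 56.3
position: [0.6639, 0.1018, 0.0454]
tool_rot: [3.142, -0.0, -0.022]
force: [-1.1, -1.0, -1.0]
grip_width: -0.0001
finger_force: 0.0
clock: 56.68
position: [0.6679, 0.1017, 0.0453]
tool_rot: [3.142, -0.0, -0.022]
force: [-0.5, -0.1, -0.1]
grip_width: 0.0001
finger_force: 0.0
```

```bash
python3 -m inch '[[0.01,0,0,0,0,0,0],[0.02,0,0,0,0,0,0],[0.02,0,0,0,0,0,0]]'
python3 -m inch '[[0.01,0,0,0,0,0,0],[0.02,0,0,0,0,0,0],[0.02,0,0,0,0,0,0]]'
python3 - <<'E'
from h import *
f=cam('top');P=cloud(f)
q=P[60:215,180:315].reshape(-1,3); q=q[(q[:,2]>.055)&(q[:,2]<.068)&(abs(q[:,1]-.11)<.16)]*1000
print(len(q),np.percentile(q,[5,50,95],axis=0))
f=cam('scene');save(f,'s5.png')
E
```

```text
clock: 57.05
position: [0.6719, 0.1017, 0.0453]
tool_rot: [3.142, -0.0, -0.021]
force: [-0.1, -0.4, 0.3]
grip_width: 0.0003
finger_force: 0.0
clock: 57.42
position: [0.6737, 0.1016, 0.0451]
tool_rot: [-3.141, 0.005, -0.022]
force: [-18.7, 0.4, 13.1]
grip_width: 0.0001
finger_force: 9.0
146 [[668.34368694 -42.18646302  56.04177164]
 [723.93477975  12.50816154  61.50325412]
 [727.37608111  87.79814606  65.72442569]]
```

View pics/s5.png

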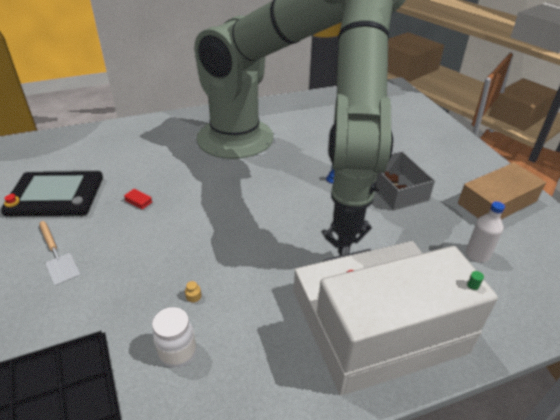

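```bash
python3 -m inch '[[-0.05,0,0,0,0,0,0],[-0.2,0,0,0,0,0,0],[-0.45,0,0,0,0,0,0],[-0.5,0,-0.3,0,0,0,0],[-0.6,0,-0.6,0,0,0,0],[-0.6,0.4,-0.6,0,0,0,0],[-0.6,0.8,-0.6,0,0,0,0],[-0.6,0.99,-0.6,0,0,0,0],[-0.6,0.99,-0.6,0,0,0,0],[-0.6,0.99,-0.6,0,0,0,0],[-0.6,0.99,-0.6,0,0,0,0]]'
python3 -m inch '[[0,0.4,0,0,0,0,0],[0,0.8,0,0,0,0,0],[0,0.8,0,0,0,0,0],[0,0.8,0,0,0,0,0]]'
python3 - <<'E'
from h import *
f=cam('top');P=cloud(f);save(f,'t6.png')
for lo,hi in((.05,.07),(.03,.048),(.07,.095)):
    q=P[40:215,170:320].reshape(-1,3); q=q[(q[:,2]>lo)&(q[:,2]<hi)]*1000
    print(len(q),cv2.minAreaRect(q[:,:2].astype(np.float32)),np.percentile(q,[5,50,95],axis=0).round(1))
E
```

```text
clock: 58.9
position: [0.5517, -0.0921, 0.1651]
tool_rot: [-3.141, 0.0, -0.02]
force: [-0.1, 0.6, 0.1]
grip_width: 0.0004
finger_force: 0.0
clock: 59.4
position: [0.5478, -0.2552, 0.1653]
tool_rot: [3.141, 0.0, -0.023]
force: [1.1, 1.0, -0.2]
grip_width: 0.0001
finger_force: 0.0
473 ((707.4368286132812, 105.33966827392578), (310.04583740234375, 44.9704704284668), 88.71185302734375) [[722.1 -33.2  50.8]
 [726.3 105.5  60.9]
 [730.8 241.4  65.5]]
556 ((705.0694580078125, 104.1707763671875), (309.00640869140625, 43.531715393066406), 88.66522216796875) [[685.6 -18.8  32.2]
 [720.9 106.8  43.2]
 [728.1 232.3  46.9]]
7062 ((793.8678588867188, 102.92385864257812), (311.35394287109375, 140.6251220703125), 88.868896484375) [[729.6 -36.7  80. ]
 [791.2 101.5  83.2]
 [853.7 240.9  86.6]]
```

View pics/t6.png

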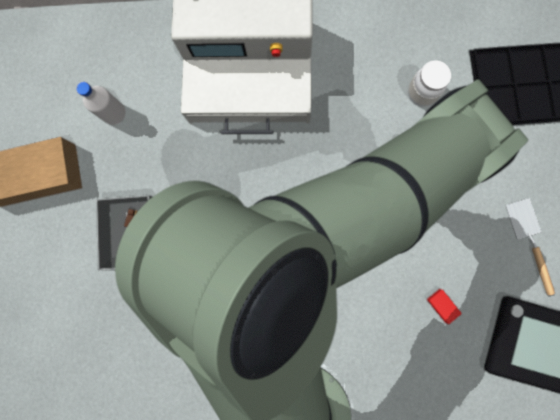

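Run:
```python
from h import *
for c in('top','scene'):
    f=cam(c);P=cloud(f); q=P.reshape(-1,3)
    def sel(x0,x1,y0,y1,z0,z1): 
        r=q[(q[:,0]>x0)&(q[:,0]<x1)&(q[:,1]>y0)&(q[:,1]<y1)&(q[:,2]>z0)&(q[:,2]<z1)]*1000; return len(r),np.percentile(r,[2,25,50,75,98],axis=0).round(1)[:,[0,2]].tolist()
    print(c,'handle',sel(.66,.71,.06,.15,.037,.055))
    print(' panel',sel(.70,.74,.05,.16,.058,.066))
    print(' unit',sel(.70,.76,.05,.16,.079,.09))
    for y in(-.03,.02,.19,.24): 
        r=q[(abs(q[:,1]-y)<.006)&(q[:,0]>.66)&(q[:,0]<.745)&(q[:,2]>.02)]*1000; r=r[np.argsort(r[:,0])]; print(y,r[::max(1,len(r)//14)][:,[0,2]].round().astype(int).tolist())
```

```text
top handle (174, [[684.3, 40.1], [686.5, 43.6], [689.1, 44.9], [691.8, 46.7], [695.8, 49.4]])
 panel (113, [[723.6, 58.4], [725.5, 60.3], [726.7, 62.0], [728.3, 63.6], [730.0, 65.1]])
 unit (665, [[724.7, 79.5], [732.5, 81.7], [741.3, 83.0], [750.7, 84.3], [759.0, 86.8]])
-0.03 [[721, 47], [722, 53], [722, 21], [722, 35], [723, 50], [723, 78], [723, 62], [725, 65], [726, 84], [729, 83], [732, 81], [734, 80], [738, 84], [741, 83], [743, 83]]
0.02 [[722, 62], [723, 37], [723, 28], [723, 36], [724, 57], [724, 40], [725, 82], [726, 86], [727, 62], [729, 84], [732, 83], [734, 83], [737, 82], [740, 81], [742, 81]]
0.19 [[726, 61], [726, 61], [727, 52], [727, 21], [727, 51], [727, 35], [728, 27], [728, 63], [729, 83], [731, 84], [731, 82], [734, 84], [736, 84], [739, 83], [741, 83], [744, 83]]
0.24 [[727, 40], [728, 81], [728, 28], [728, 36], [729, 58], [729, 57], [730, 62], [730, 47], [731, 81], [732, 64], [733, 59], [736, 81], [739, 87], [741, 80], [744, 85]]
scene handle (85, [[687.3, 41.9], [690.2, 44.4], [692.3, 45.2], [694.0, 46.5], [696.0, 48.8]])Traceback (most recent call last):
  File "<stdin>", line 7, in <module>
  File "<stdin>", line 5, in sel
    return _quantile_unchecked(
        a, q, axis, out, overwrite_input, method, keepdims, weights)
    return _ureduce(a,
                    func=_quantile_ureduce_func,
    ...<5 lines>...
                    overwrite_input=overwrite_input,
                    method=method)
    r = func(a, **kwargs)
    result = _quantile(arr,
                       quantiles=q,
    ...<2 lines>...
                       out=out,
                       weights=wgt)
    slices_having_nans = np.isnan(arr[-1, ...])
                                  ~~~^^^^^^^^^
IndexError: index -1 is out of bounds for axis 0 with size 0
```

The top view shows the drawer front flush with the unit face (both at x ≈ 725 mm), and the 19 N end-stop contact confirms it is home. The arm is clear, so I'm handing in.

```bash
python3 -c "
from workcell import bot
print(bot.job_done())"
```

```text
the job is handed in; nothing more can be done
None
```

I handed the job in with both broken ends in the reject bin, all six whole bars laid in the marked places and the drawer pushed to its stop; I couldn't see inside the shut drawer, and the hand-in returned no verdict.

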